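Open the orange relay tester: press its release tab, push the lid right back

TASK

Open the relay tester with the orange lid: press down its yellow release tab with a fingertip so that the lid springs up, then push the lid all the way back until it rests fully open against its stop, and let go of it. Only press and push: pick nothing up, leave the relay sitting in its socket, keep the blue tester shut with its tab unpressed, and do not disturb the other things on the desk.

Things in the scene. Friction and masses are not known exactly. Their poses are not given: they have to be found in the camera images.
- tester_orange: Relay test socket, fixed: grey housing 74 x 74 mm, 86 mm high, open on top, orange lid (top at 92 mm when shut), yellow release tab in front. Origin: centre of its underside on the desk. Its x axis points from the tab side (front, roughly facing the robot) to the hinge side, z up. A thick blue pipe, 100 to 220 mm above the desk, runs behind, as near as 20 mm to the housing.
- tester_blue: Relay test socket, fixed: grey housing 74 x 74 mm, 86 mm high, open on top, blue lid (top at 92 mm when shut), yellow release tab in front. Origin: centre of its underside on the desk. Its x axis points from the tab side (front, roughly facing the robot) to the hinge side, z up. Same build as the orange one; it is to stay shut.
- tester_orange_press (a point): Centre of the top face of the orange tester's release tab, a yellow plate 26 x 26 mm that sticks out level in front of the housing, its front rim 72 mm in front of the tester's origin and raised by 1.5 mm; point 63 mm in front of (-x in the tester's frame) and 69.5 mm above the tester's origin when at rest. 20 mm behind it a 16 mm wide hook, 96 mm above the desk, holds the lid's edge. Moves with the tab.
- tester_orange_tab (a joint): Tilt of the release tab, rad: 0 at rest, 0.3 pressed to its stop (the press point then 6 mm lower). It springs back. Pressing straight down takes about 1 to 3 N to start and 3 to 6 N at the stop (less towards the front rim); the hook lets go of the lid at about 0.15 to 0.2.
- tester_orange_lid (a joint): Opening angle of the orange lid, rad: 0 shut (latched), about 0.8 where its spring lifts it after release (slowed by a damper, takes about a second), 1.85 fully open, leaning back against its stop. Between 0.8 and upright (1.57) the lid sinks back to 0.8 when left alone; past upright it leans back by its own weight. Moving it takes under 2 N at the edge.
- tester_orange_edge (a point): Middle of the orange lid's front edge (the edge away from the hinge), at half the lid's thickness. Lid: flat smooth plastic plate (friction about 0.3) 70 mm wide, 5 mm thick, edge 74 mm from the hinge line. Moves with the lid; once the lid has sprung up, the edge stands about 140 mm above the desk and 16 mm in front of the tester's origin.
- tester_orange_hinge (a point): Middle of the orange lid's hinge line, which runs along the tester's own y axis, 35 mm behind (+x) and 87 mm above the tester's origin. Fixed on the tester. The lid's underside passes through the hinge line: a point r from the hinge on the underside lies r*cos(angle) towards the front and r*sin(angle) above the hinge.
- tester_blue_lid (a joint): Opening angle of the blue lid, rad: 0 shut.
- tester_blue_tab (a joint): Tilt of the blue tester's release tab, rad: 0 at rest.
- relay_orange: Black relay, 28 x 28 x 24 mm, loose in the orange tester's socket frame (10 mm high), under the lid; origin centre of its underside, 52 mm above the desk.
- relay_blue: The same relay in the blue tester, under its shut lid.
- solder_spool: Solder wire spool, blue flanges, 58 mm across, 42 mm high; origin centre of underside. Bystander.
- hex_bolt: Steel hex bolt standing on its head, 17 x 19 x 37 mm; origin centre of underside. Bystander.
- contact_spray: Red spray can with white cap, 52 mm across, 150 mm high, standing; origin centre of underside. Bystander.
- diag_dongle: Small blue and black plug adapter, 43 x 43 x 23 mm; origin centre of underside. Bystander.

How it is judged:
On the way, in this order (a step that is already met when the one before it is completed fails the run):
1. the orange tester's release tab is pressed while its lid is still down (value of joint tester_orange_tab above 0.1 rad and value of joint tester_orange_lid below 0.35 rad), for 0.02 s.
2. the orange lid has sprung up (value of joint tester_orange_lid between 0.55 and 1.2 rad), for 0.1 s.
3. the orange lid is pushed fully open (value of joint tester_orange_lid above 1.75 rad), for 0.2 s.
At the end, for the whole second after the job is handed in: The orange lid rests open beyond 1.75 rad (stop at 1.85) and still, its tab is back at rest (below 0.05 rad), the relay sits in the orange socket (centre within 4 mm, not raised by 4 mm, upright within 0.15 rad), and the blue tester's lid and tab are at rest (below 0.05 rad) (value of joint tester_orange_lid above 1.75 rad and velocity of joint tester_orange_lid between -0.1 and 0.1 rad/s and value of joint each of tester_orange_tab, tester_blue_lid, tester_blue_tab below 0.05 rad and horizontal distance between relay_orange and tester_orange below 0.004 m and z of relay_orange in the frame of tester_orange below 0.056 m and angle between relay_orange's own z axis and vertical below 0.15 rad and linear speed of relay_orange below 0.02 m/s); the robot touches nothing.
It fails at once if a relay is lifted out of its socket (z of relay_orange in the frame of tester_orange above 0.062 m or z of relay_blue in the frame of tester_blue above 0.062 m).
It fails at once if the blue tester's tab is pressed or its lid opened (value of joint any of tester_blue_tab, tester_blue_lid above 0.1 rad).
It fails at once if a bystander is moved by more than 20 mm (distance of any of solder_spool, hex_bolt, contact_spray, diag_dongle from where it was at the start of the episode above 0.02 m).
It also fails if it takes over 45 s, if anything falls off the work surface, if the arm or the gripper's body presses on something with over 40 N, if the wrist force passes 120 N, or if a joint passes its speed limit or range.

ROBOT

A 7-joint arm with a two-finger parallel gripper is mounted at the origin on the work surface; the furniture and walls round the work are solid. World frame = base frame: x ahead of the robot, y to its left, z up, the work surface at z = 0. Lengths are in m, angles in rad, forces in N, time in s.
With the tool pointing down it reaches from about 0.425 to 0.925 m from the base axis. Payload 6.8 kg.
Tool frame: the origin (TCP) lies midway between the tips of the shut fingers; the grasp point (between the pads) lies 19 mm behind it; x points along the fingers, y is the direction in which the jaws open and shut, and the axes are right-handed (so a half turn about x gives the same grasp; the last joint's range is limited). The gripper opens to 85 mm and grips with 20 to 120 N. Pads are 22 mm wide; open, the fingers measure 114 mm over their backs; the gripper's body (76 mm by 85 mm) begins 54 mm behind the grasp point. The pads swing forward as they close: fully open they stand 13 mm farther back than shut.
Start: joints at [1.05, 0.477, 0.022, 1.555, -0.011, 1.109, -0.083], TCP at [0.271, -0.618, 0.231] pointing down, gripper open.
Joint ranges: [-2.96, 2.96], [-0.34, 2.1], [-1.41, 1.46], [0.24, 2.44], [-1.37, 4.51], [0.17, 1.92], [-2.96, 2.96]. Speed limits (rad/s): [2.39, 2.39, 3.14, 3.14, 3.14, 3.14, 3.14].

INTERFACE

Orientations are given as a rotation vector (axis times angle).
In Python, from bench import r, viewer, nets gives the robot as it stands.
- The arm moves only by the shell command python3 -m pendant 'ROWS' [FORCE]. ROWS is JSON, one flat list of numbers, 5 for each row, row after row: the finger opening in mm, from 0 to 85.4, then the shift along the tool's x, y, z in mm, then the turn about the tool's x in rad. A call has 1 to 20 rows; each row shifts and turns the commanded pose from where the row before left it, along the tool's axes as they then stand; what a row does not reach is not made up. A row lasts 1/8 s, in which the tool goes at most 62.5 mm and 10.7 degrees, less where a joint would pass 70% of its speed; a pose out of reach is approached as far as the arm can. A call with a gripper value outside its range is refused whole. The fingers move at their own pace and stop on an object; FORCE is the grip in N (left out, the last holds). Time passes only in rows, so rows that do not move let the fingers close. It gives the time, the measured TCP pose, the force and the opening at its end, in the units of the state.
- r.get_obs(): the state, without advancing time (a new reading comes with each control period).
- viewer.grab_frame(name): name is "scene" or "top"; returns (picture, depth): 384x512x3 uint8, red, green, blue; 384x512 float32, m along the optical axis (not along the pixel's ray), 0 where there is no reading.
- viewer.calibration(name): a dict with "mtx" (3x3 intrinsics, pixels), "world_to_cam" (4x4, takes a point from world to camera coordinates). Camera axes: x right, y up, looking along -z (the intrinsics and any distortion apply to the point x, -y, -z); pixel columns grow to the right and rows downward; lengths in m; the calibration is good to about 2 mm. A picture is of the moment at which its call begins. calibration takes no time and is no camera call.
- r.hand_in(): hands the job in, once; it reports no verdict.
Trained networks look in the newest picture that a camera, given by its name, has taken for a name from the list of things; names that differ only in an ending like _2 or _b are one class to them, and where a whole thing is asked for, a point or a joint stands for the part that bears it (a point fixed in the world has none). Each returns a list of dicts, best first, with "score" (0 to 1); they miss things now and then, are a little off and sometimes report something else, mostly with a low value. They report only what shows in the picture. A call takes as long as a camera call.
- nets.look_for(name, camera): "location" ([x, y, z] in m, in world coordinates, good to about 4 mm: the middle of the surface that is visible of it).
- nets.silhouettes(name, camera): "mask" (384x512 bool, what is visible of it).
The state is a dict: "clock": time; "joints": joint angles; "qvel": joint speeds; "tau": joint torques, N m; "tcp_pos": TCP position; "orientation": TCP orientation; "contact_force": force on the tool from outside, world axes, zero at the start; "moment": the same for the moment, N m; "grip_width": finger opening in m.
Only numpy, scipy, OpenCV 4.12 (cv2) and the standard library are available. Lean on these libraries where they do the work, as an engineer would, in place of code of your own. Each camera call takes 0.05 s, during which the arm holds its last target. There are 200 camera calls.

## Working session

There is one attempt and no reset: what is moved stays moved. The work goes in short steps, Python scripts to look and compute and a shell command to move; the robot and the scene stay as the last step left them, time stands still between calls to the robot, and variables do not carry over. Pictures are saved under pics/ and viewed, about 8 in all and at most 12, crops included, and the job is handed in when it is done.

```bash
mkdir -p pics; cat > h.py <<'E'
from bench import r, viewer, nets
import numpy as np, cv2
from scipy.spatial.transform import Rotation as R
def save(cam,fn):
    p,d=viewer.grab_frame(cam); cv2.imwrite('pics/'+fn,p[:,:,::-1]); return p,d
def cloud(cam,d):
    c=viewer.calibration(cam);K=c['mtx'];M=np.linalg.inv(c['world_to_cam'])
    v,u=np.mgrid[:d.shape[0],:d.shape[1]]
    x=(u-K[0,2])/K[0,0]*d;y=(v-K[1,2])/K[1,1]*d
    P=np.stack([x,-y,-d,np.ones_like(d)],-1)@M.T
    return P[...,:3]
E
python3 - <<'E'
from h import *
o=r.get_obs();print(o['clock'],o['tcp_pos'],o['orientation'],R.from_rotvec(o['orientation']).as_matrix().round(3).tolist(),o['contact_force'])
pics=[]
for c in('scene','top'):
    p,d=save(c,c+'0.png');pics.append(p)
    print(c,np.linalg.inv(viewer.calibration(c)['world_to_cam'])[:3].round(3).tolist(),viewer.calibration(c).keys())
    for n in('tester_orange','tester_blue','tester_orange_press','tester_orange_edge','tester_orange_hinge','solder_spool','hex_bolt','contact_spray','diag_dongle'):
        print(n,[(np.round(x['location'],3).tolist(),round(x['score'],2)) for x in nets.look_for(n,c)[:3]])
cv2.imwrite('pics/both0.png',cv2.resize(np.vstack(pics),None,fx=.78,fy=.78)[:,:,::-1])
E
```

```text
0.0 [ 0.27054596 -0.61777384  0.23035678] [ 1.99412311  0.41945592 -1.9952027 ] [[-0.001, 0.401, -0.916], [0.002, -0.916, -0.401], [-1.0, -0.002, 0.0]] [-0.03265538 -0.53020483 -0.0742012 ]
scene [[0.894, 0.196, -0.403, 0.043], [-0.448, 0.338, -0.828, -0.899], [-0.026, 0.92, 0.39, 0.507]] dict_keys(['mtx', 'world_to_cam'])
tester_orange [([0.458, -0.09, 0.067], 0.62)]
tester_blue [([0.504, 0.089, 0.072], 0.86), ([0.455, -0.095, 0.068], 0.37), ([0.473, -0.077, 0.095], 0.31)]
tester_orange_press [([0.437, -0.088, 0.071], 0.6)]
tester_orange_edge [([0.473, -0.078, 0.094], 0.64)]
tester_orange_hinge [([0.447, -0.09, 0.066], 0.58)]
solder_spool [([0.468, -0.276, 0.013], 0.67), ([0.526, 0.105, 0.092], 0.48)]
hex_bolt [([0.504, 0.089, 0.071], 0.57)]
contact_spray [([0.354, 0.222, 0.086], 0.96)]
diag_dongle [([0.491, -0.351, 0.02], 0.96)]
top [[-0.007, 0.982, -0.187, 0.278], [-1.0, -0.005, 0.011, -0.04], [0.01, 0.187, 0.982, 1.038]] dict_keys(['mtx', 'world_to_cam'])
tester_orange []
tester_blue [([0.516, 0.107, 0.095], 0.77)]
tester_orange_press [([0.424, -0.079, 0.067], 0.61)]
tester_orange_edge [([0.479, -0.078, 0.091], 0.57)]
tester_orange_hinge [([0.477, -0.08, 0.095], 0.75), ([0.424, -0.08, 0.066], 0.39)]
solder_spool [([0.452, -0.251, 0.042], 0.91)]
hex_bolt []
contact_spray [([0.356, 0.231, 0.145], 0.64)]
diag_dongle [([0.497, -0.338, 0.024], 0.58)]
```

View pics/scene0.png

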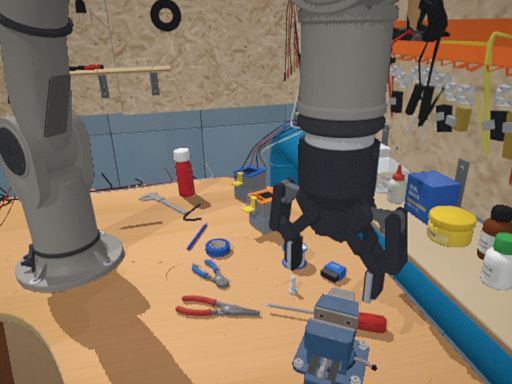

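View pics/top0.png

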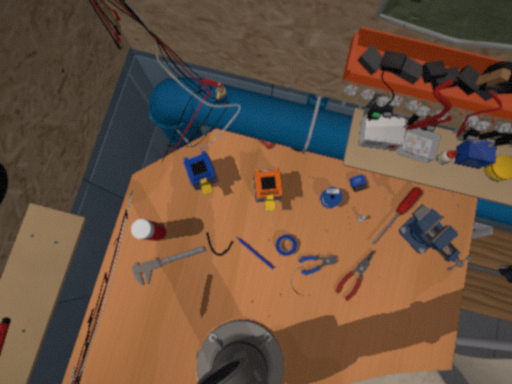

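The scene view shows the orange tester at about (262,208), partly behind the gripper. In the top view it is at (268,185) with its tab at (270,203) and the pipe behind it; the blue tester is at (200,170). Next I'll fit the poses from the colours and depth.

```bash
python3 - <<'E'
from h import *
for c in('top','scene'):
    p,d=viewer.grab_frame(c);P=cloud(c,d)
    hsv=cv2.cvtColor(p,cv2.COLOR_RGB2HSV);H,S,V=hsv[...,0].astype(int),hsv[...,1],hsv[...,2]
    ws=(P[...,0]>.38)&(P[...,0]<.56)&(P[...,1]>-.15)&(P[...,1]<-.03)&(d>0)
    lid=ws&(P[...,2]>.08)&(P[...,2]<.105)
    org=ws&(H<16)&(S>170)&(P[...,2]>.086)&(P[...,2]<.1)
    yel=ws&(H>=20)&(H<35)&(S>130)&(P[...,2]>.05)
    for n,m in(('lid',lid),('org',org),('yel',yel)):
        q=P[m]
        if len(q)<5: print(c,n,len(q));continue
        rc=cv2.minAreaRect((q[:,:2]*1000).astype(np.float32))
        print(c,n,len(q),q.mean(0).round(4),np.percentile(q[:,2],[5,50,95]).round(4),rc, 'ext',q.min(0).round(3),q.max(0).round(3))
    y=P[yel];print(y[np.argsort(y[:,0])].round(3)[::max(1,len(y)//25)].tolist())
    pipe=(P[...,0]>.5)&(P[...,1]>-.16)&(P[...,1]<0)&(P[...,2]>.1)&(P[...,2]<.24)&(H>90)&(H<115)&(S>120)
    q=P[pipe]; print('pipe',len(q),q.min(0).round(3) if len(q) else '',q.max(0).round(3) if len(q) else '')
    crop=p[130:220,140:300] if c=='top' else p[140:240,200:330]
    cv2.imwrite(f'pics/crop_{c}.png',cv2.resize(crop,None,fx=4.5,fy=4.5,interpolation=2)[:,:,::-1])
E
```

```text
top lid 735 [ 0.4825 -0.0788  0.0911] [0.0877 0.0911 0.0945] ((482.35986328125, -79.19755554199219), (87.16182708740234, 69.98007202148438), 5.54274320602417) ext [ 0.438 -0.117  0.082] [ 0.528 -0.042  0.099]
top org 516 [ 0.4825 -0.0794  0.091 ] [0.0879 0.091  0.0941] ((484.6920166015625, -79.11141967773438), (78.53932189941406, 69.88465881347656), 5.914772033691406) ext [ 0.444 -0.117  0.086] [ 0.527 -0.042  0.096]
top yel 124 [ 0.431  -0.0843  0.0745] [0.066  0.0694 0.0967] ((431.3642883300781, -83.78543090820312), (24.74363136291504, 34.99290466308594), 89.80683898925781) ext [ 0.414 -0.096  0.062] [ 0.449 -0.071  0.099]
[[0.414, -0.082, 0.072], [0.414, -0.074, 0.07], [0.414, -0.093, 0.067], [0.417, -0.082, 0.069], [0.417, -0.074, 0.066], [0.42, -0.085, 0.069], [0.42, -0.088, 0.068], [0.422, -0.096, 0.069], [0.423, -0.074, 0.068], [0.425, -0.09, 0.071], [0.425, -0.096, 0.069], [0.426, -0.077, 0.066], [0.428, -0.082, 0.069], [0.429, -0.08, 0.066], [0.431, -0.08, 0.07], [0.431, -0.074, 0.069], [0.433, -0.088, 0.071], [0.434, -0.093, 0.069], [0.434, -0.071, 0.067], [0.436, -0.093, 0
[... 1007 characters left out ...]
6, 0.072], [0.414, -0.097, 0.07], [0.415, -0.089, 0.072], [0.417, -0.097, 0.066], [0.419, -0.074, 0.07], [0.42, -0.096, 0.07], [0.423, -0.079, 0.071], [0.425, -0.081, 0.072], [0.426, -0.095, 0.069], [0.428, -0.098, 0.07], [0.43, -0.076, 0.071], [0.432, -0.094, 0.07], [0.434, -0.096, 0.067], [0.437, -0.086, 0.071], [0.438, -0.079, 0.088], [0.439, -0.089, 0.092], [0.439, -0.083, 0.08], [0.439, -0.077, 0.092], [0.439, -0.082, 0.086], [0.439, -0.088, 0.096], [0.44, -0.087, 0.088], [0.44, -0.086, 0.079], [0.441, -0.074, 0.096], [0.441, -0.09, 0.08], [0.441, -0.089, 0.091], [0.444, -0.079, 0.098], [0.446, -0.079, 0.097], [0.45, -0.066, 0.094]]
pipe 220 [ 0.581 -0.071  0.127] [ 0.647 -0.     0.22 ]
```

View pics/crop_top.png

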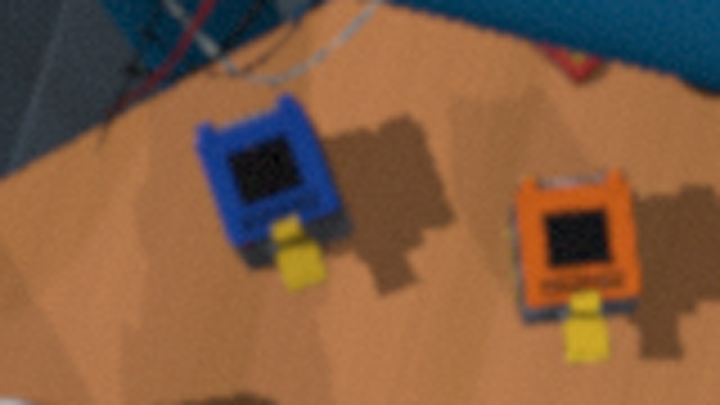

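The yellow plate is at about (586,335) in the crop and the lid at (578,240). Tester pose is origin ≈ (0.4855, -0.0785) with yaw ≈ 5.3°. The press point computes to (0.423, -0.084), z 0.069, which matches the depth. I'll turn the tool, shut the fingers and go above the tab.

```bash
python3 -m pendant '[0,0,0,0,0.16, 0,0,0,0,0.16, 0,0,-32,-12.5,0, 0,0,-32,-12.5,0, 0,0,-32,-12.5,0, 0,0,-32,-12.5,0, 0,0,-32,-12.5,0, 0,0,-32,-12.5,0, 0,0,-32,-12.5,0, 0,0,-32,-12.5,0, 0,0,-32,-12.5,0, 0,0,-32,-12.5,0, 0,0,-32,-12.5,0, 0,0,-32,-12.5,0, 0,0,-32,-12.5,0, 0,0,-32,-12.5,0, 0,0,-32,-12.5,0, 0,0,-32,-12.5,0]'
cat >> h.py <<'E'
O=np.array([.4855,-.0785,0]);yaw=np.radians(5.3)
T=np.array([[np.cos(yaw),np.sin(yaw),0],[-np.sin(yaw),np.cos(yaw),0],[0,0,1]])
def st():
    o=r.get_obs();print(round(o['clock'],2),'tcp in tester mm',(T@(o['tcp_pos']-O)*1000).round(1),'R',(T@R.from_rotvec(o['orientation']).as_matrix()).round(3).tolist(),'F',o['contact_force'].round(2),'w',o['grip_width'])
E
python3 - <<'E'
from h import *
st()
p,d=save('scene','s1.png')
cv2.imwrite('pics/s1c.png',cv2.resize(p[110:250,190:340],None,fx=4,fy=4,interpolation=2)[:,:,::-1])
P=(cloud('scene',d)-O)@T.T*1000
q=(abs(P[...,1])<22)&(P[...,0]>-20)&(P[...,0]<25)&(P[...,2]<130)&(P[...,2]>30); print('mid-lid z',np.percentile(P[q][:,2],[5,25,50,75,95]).round(1) if q.any() else None)
p,d=viewer.grab_frame('top');P=(cloud('top',d)-O)@T.T*1000
q=(abs(P[...,1])<12)&(abs(P[...,0])<12)&(P[...,2]<120);print('top mid',np.percentile(P[q][:,2],[5,50,95]) if q.any() else None)
E
```

```text
clock: 3.35
tcp_pos: [0.4228, -0.0889, 0.2316]
orientation: [2.175, 0.101, -2.173]
contact_force: [0.5, 0.2, -0.9]
grip_width: -0.0003
3.35 tcp in tester mm [-63.4  -4.6 231.6] R [[0.001, 0.0, -1.0], [-0.0, -1.0, -0.0], [-1.0, 0.0, -0.001]] F [ 0.49  0.22 -0.92] w -0.0003149263799863696
mid-lid z [92.2 93.1 93.8 94.3 94.9]
top mid None
```

View pics/s1c.png

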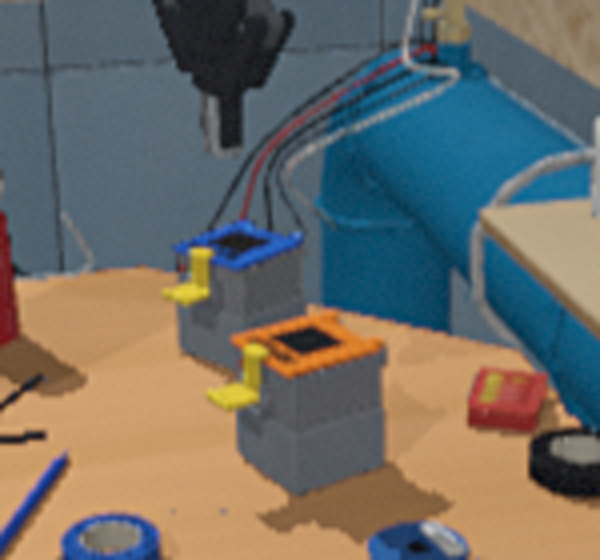

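The view is clear now. The lid is a solid plate at z ≈ 93 mm (crop (305,343)), with the tab at (233,397) below the gripper tip at (222,140). Descend.

```bash
python3 -m pendant '[0,25,-4.5,1,0, 0,30,0,0,0, 0,30,0,0,0, 0,30,0,0,0, 0,25,0,0,0, 0,10,0,0,0, 0,3,0,0,0, 0,0,0,0,0]'
python3 - <<'E'
from h import *
st()
p,d=save('scene','s2.png')
P=(cloud('scene',d)-O)@T.T*1000
hsv=cv2.cvtColor(p,cv2.COLOR_RGB2HSV);H=hsv[...,0]
m=(hsv[...,1]>130)&(H>=20)&(H<35)&(abs(P[...,1])<40)&(P[...,0]<-30)&(P[...,0]>-90)&(P[...,2]>55)
q=P[m&(P[...,2]<76)];print('plate',len(q),np.percentile(q,[3,50,97],axis=0).round(1))
cv2.imwrite('pics/s2c.png',cv2.resize(p[130:250,200:320],None,fx=5,fy=5,interpolation=2)[:,:,::-1])
E
```

```text
clock: 4.45
tcp_pos: [0.4216, -0.0858, 0.0789]
orientation: [2.175, 0.1, -2.173]
contact_force: [0.5, -0.2, -0.3]
grip_width: -0.0
4.45 tcp in tester mm [-64.3  -1.4  78.9] R [[0.001, 0.0, -1.0], [-0.0, -1.0, -0.0], [-1.0, 0.0, -0.001]] F [ 0.5  -0.21 -0.28] w -2.5956230746707004e-06
plate 63 [[-73.2 -13.8  66.5]
 [-61.5  -3.7  70.3]
 [-44.8   9.1  73.2]]
```

View pics/s2c.png

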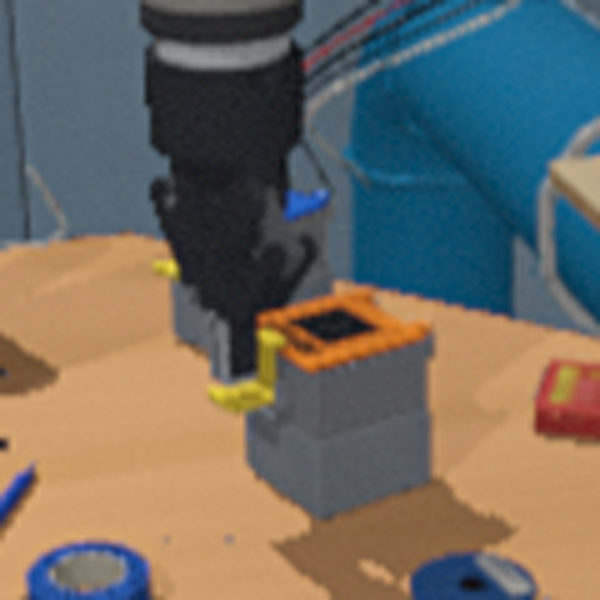

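The fingertip at (232,378) stands right over the yellow plate at (240,397). I'll press in small steps.

```bash
python3 -m pendant '[0,4,0,0,0, 0,3,0,0,0, 0,3,0,0,0, 0,2,0,0,0, 0,2,0,0,0, 0,0,0,0,0]'; python3 -c "
from h import *
st()"
```

```text
clock: 5.25
tcp_pos: [0.4211, -0.0857, 0.0652]
orientation: [2.173, 0.1, -2.174]
contact_force: [-6.3, 0.4, 19.6]
grip_width: 0.0001
5.25 tcp in tester mm [-64.8  -1.2  65.2] R [[-0.0, 0.0, -1.0], [-0.001, -1.0, -0.0], [-1.0, 0.001, 0.0]] F [-6.33  0.35 19.59] w 0.00011617484410245013
```

```bash
python3 -m pendant '[0,-5,0,0,0, 0,-15,0,0,0, 0,-15,0,0,0, 0,-15,0,0,0, 0,0,0,0,0, 0,0,0,0,0, 0,0,0,0,0, 0,0,0,0,0, 0,0,0,0,0]'; python3 - <<'E'
from h import *
st()
p,d=save('scene','s3.png')
P=(cloud('scene',d)-O)@T.T*1000
hsv=cv2.cvtColor(p,cv2.COLOR_RGB2HSV)
m=(hsv[...,1]>170)&(hsv[...,0]<16)&(abs(P[...,1])<45)&(abs(P[...,0])<90)&(P[...,2]>80)
q=P[m];print(len(q),np.percentile(q,[2,50,98],axis=0).round(1)); 
a=np.polyfit(q[:,0],q[:,2],1);print('angle',np.arctan(-a[0]))
cv2.imwrite('pics/s3c.png',cv2.resize(p[130:250,200:320],None,fx=5,fy=5,interpolation=2)[:,:,::-1])
E
```

```text
clock: 6.38
tcp_pos: [0.421, -0.0855, 0.114]
orientation: [2.173, 0.101, -2.174]
contact_force: [-0.1, -1.2, 0.1]
grip_width: 0.0003
6.38 tcp in tester mm [-64.9  -1.  114. ] R [[-0.001, 0.0, -1.0], [0.0, -1.0, -0.0], [-1.0, -0.0, 0.001]] F [-0.11 -1.19  0.11] w 0.00032553671440415424
99 [[-17.4 -35.8  92.6]
 [  2.4 -11.2 120.5]
 [ 30.2  28.5 143.1]]
angle 0.7876530890269424
```

View pics/s3c.png

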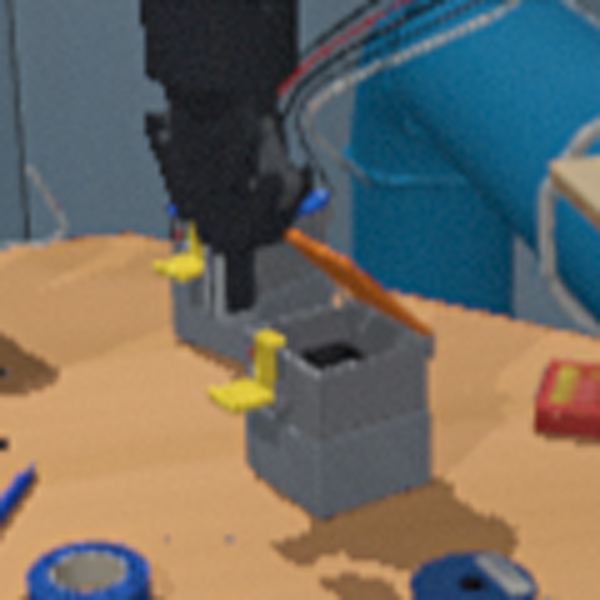

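The lid has sprung up to about 0.79 rad: edge near (290,235), hinge near (430,330), and the relay still in its socket. Now I'll push it back with the shut fingertips, rising slightly.

```bash
python3 -m pendant '[0,-8,-1,0,0, 0,-1,0,-10,0, 0,-1,0,-10,0, 0,-2,0,-10,0, 0,-2,0,-8,0, 0,-3,0,-8,0, 0,-3,0,-8,0, 0,-3,0,-8,0, 0,-3,0,-8,0, 0,-2,0,-7,0, 0,-2,0,-7,0, 0,0,0,-6,0, 0,0,0,-4,0, 0,0,0,0,0]'; python3 - <<'E'
from h import *
st()
p,d=save('scene','s4.png')
cv2.imwrite('pics/s4c.png',cv2.resize(p[110:250,190:330],None,fx=4,fy=4,interpolation=2)[:,:,::-1])
E
```

```text
clock: 8.18
tcp_pos: [0.5149, -0.0758, 0.1442]
orientation: [2.174, 0.101, -2.174]
contact_force: [-0.5, -0.9, 0.1]
grip_width: -0.0002
8.18 tcp in tester mm [ 29.5  -0.  144.2] R [[0.0, 0.0, -1.0], [0.0, -1.0, -0.0], [-1.0, -0.0, -0.0]] F [-0.51 -0.88  0.07] w -0.00019425398535222318
```

View pics/s4c.png

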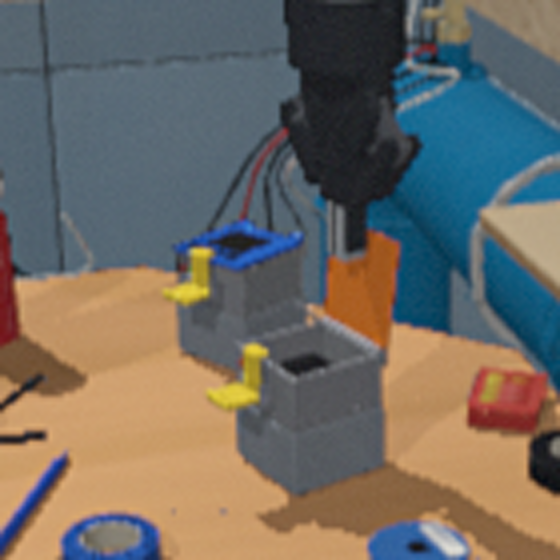

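The lid stands back past upright behind the fingertips (orange plate at (362,290)). I'll withdraw to the front and up, then check that it stays.

```bash
python3 -m pendant '[0,0,0,6,0, 0,-5,0,15,0, 0,-15,0,20,0, 0,-20,0,20,0, 0,-20,0,10,0, 0,-10,0,0,0, 0,0,0,0,0, 0,0,0,0,0, 0,0,0,0,0, 0,0,0,0,0]'; python3 - <<'E'
from h import *
st()
for c,n in (('scene','s5'),('top','t5')):
    p,d=save(c,n+'.png')
    P=(cloud(c,d)-O)@T.T*1000
    hsv=cv2.cvtColor(p,cv2.COLOR_RGB2HSV)
    m=(hsv[...,1]>170)&(hsv[...,0]<16)&(abs(P[...,1])<45)&(abs(P[...,0])<90)&(P[...,2]>85)&(P[...,2]<175)
    q=P[m]
    if len(q)<10: print(c,len(q)); continue
    print(c,len(q),np.percentile(q,[2,50,98],axis=0).round(1));a=np.polyfit(q[:,2],q[:,0],1);print('angle',np.pi/2+np.arctan(a[0]))
    if c=='scene': cv2.imwrite('pics/s5c.png',cv2.resize(p[110:250,190:350],None,fx=4,fy=4,interpolation=2)[:,:,::-1])
E
```

```text
clock: 9.48
tcp_pos: [0.4438, -0.0823, 0.2138]
orientation: [2.173, 0.102, -2.175]
contact_force: [-0.3, -0.4, -0.1]
grip_width: -0.0001
9.47 tcp in tester mm [-41.9   0.  213.8] R [[-0.001, 0.001, -1.0], [0.0, -1.0, -0.001], [-1.0, -0.0, 0.001]] F [-0.35 -0.37 -0.05] w -0.00013869752598347042
scene 432 [[ 35.1 -33.6  92.9]
 [ 44.8  -1.4 125.1]
 [ 54.5  32.1 156.1]]
angle 1.8485397337824567
top 0
```

View pics/s5c.png

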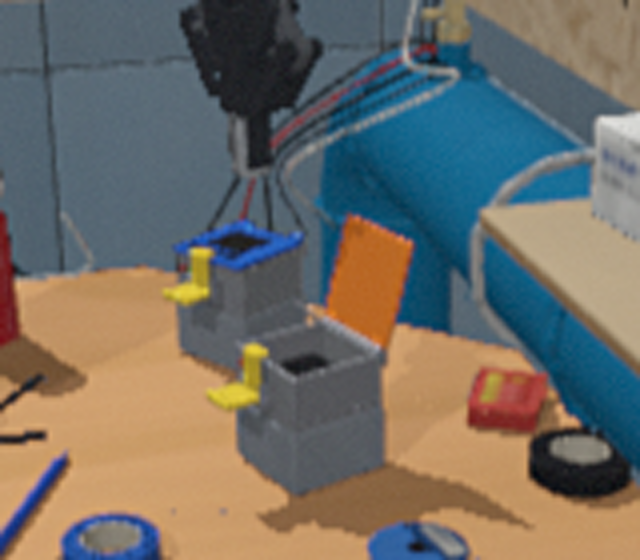

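The lid rests at about 1.85 rad (orange plate at (370,280)), the tab is back up, the relay is in its socket, the blue tester is shut and the gripper is clear.

```bash
python3 -c "
from bench import r
print(r.hand_in())"
```

```text
the job is handed in; nothing more can be done
None
```

The orange tester is open and the job is handed in at about 9.6 s of the 45 s; `hand_in` reported no verdict.

- **What I did:** I pressed the orange tester's tab with the shut fingertips, and the lid sprang up to about 0.79 rad (measured from depth). I then pushed it past upright with the fingertips and drew back; the lid fell against its stop on its own.
- **Last checks:** The lid measured 1.85 rad, and the tool read about 0.5 N, which is its no-contact level. In the last scene picture the tab was back up, the relay was in its socket, the blue tester was shut with its tab at rest, and the gripper was clear.
- **Force:** Pressing the tab to its stop read about 21 N on the fingertips, more than needed but within the limits.
- **Not confirmed:**
  - The last top-camera check found no lid points, so the final lid angle rests on the scene camera alone.
  - I never positively located the hex bolt, and I did not re-measure the bystanders at the end. The only contact forces read were on the tab and the lid.

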